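# Feed an offcut into the pedal bin

## Task

Lay the short thick round wooden offcut on the bin's feed chute and let go, so that it rests against the shut lid's flap. Then press the pedal right down to its stop, without leaning hard on it, and hold it so that the lid rises and the offcut rolls in, and ease the pedal back up so that the lid closes gently without dropping. Leave everything else on the bench where it is.

Things in the scene. Friction and masses are not known exactly. Their poses are not given: they have to be found in the camera images.
- bin: Grey sheet-metal bench bin, fixed, 180 x 180 mm, 178 mm high with its flat steel lid shut. Origin: centre of its underside on the bench; x points to its back, away from the pedal, y to its feed chute, z up. The fingers must never load bin, lid or pedal with more than 30 N: the linkage is light.
- flap (a point): Middle of the flap, a steel plate hanging under the lid's +y edge that shuts the chute's mouth: outer face at x 0, y 100 mm in the bin's frame, from z 129 to 175; the point, at z 150, moves with the lid. The lid is hinged along the bin's -y edge (y -95, z 172), so this edge swings up.
- chute (a point): Point on the chute's floor where to lay the offcut: x 0, y 145, z 133 mm in the bin's frame, axes as the bin's, 45 mm out from the flap. The floor is 170 mm wide (x), slopes 15 degrees, from z 121 at the flap up to z 149 at its outer end, y 205; 12 mm lips along sides and end. A round piece laid with its axis along the bin's x rolls down to the flap by itself and stops there.
- pedal_foot (a point): Point on the bench straight below the pedal plate's middle (163 mm in front of the bin's centre). Plate: ribbed steel, 60 mm (x) by 75 mm (y), 6 mm thick, sloping 0.18 rad down towards the bin at rest. Its stem is clamped at a height that varies and is not measured: the middle of its top is 64 to 97 mm above the bench at rest. Find it by touch.
- pedal (a joint): Pedal angle, rad: 0 at rest (up), 0.36 at the stop; right down = above 0.32. The plate sinks about 28 mm (0.01 rad = 0.8 mm). It resists with roughly 5 to 17 N (the lid's weight varies), without jumps; at the stop, a rubber buffer, the force climbs by some 5 N per millimetre. Let go, it springs up and the lid falls.
- lid (a joint): Lid angle, rad: 0 shut, 0.79 with the pedal at its stop; it follows the pedal at 2.2 times the pedal's angle. Falling faster than 2.5 rad/s (the pedal plate rising faster than about 85 mm/s) counts as dropping the lid.
- offcut_center (a point): Centre of the offcut, 19 mm above the bench at the start; axes as offcut's.
- offcut: The offcut: a short thick plain round piece of wood 38 mm in diameter and 56 mm long, about 50 g, lying on its round side on the bench among the other two wooden pieces. Its x axis runs along its length; the origin is on its round side, halfway along, underneath at the start.
- block: Square wooden offcut, 70 x 38 x 38 mm, to be left alone. Origin: centre of its underside.
- dowel: Thin wooden dowel, 16 mm in diameter, 100 mm long, lying along its x; to be left alone.
- glue: White glue bottle, 56 mm in diameter, 170 mm high, standing; to be left alone.
- tape: Yellow tape measure, 70 x 35 x 62 mm; to be left alone.
- hammer: Hammer lying on the bench; to be left alone.
- driver: Screwdriver lying on the bench; to be left alone.
- mug: Blue mug, 76 mm across, 95 mm high; to be left alone.
Things that resemble listed ones, but are neither listed nor needed, are in the scene too. Leave any pink or red look-alike of the offcut alone.

How it is judged:
On the way, in this order (a step that is already met when the one before it is completed fails the run):
1. the offcut lies still on the chute against the flap, let go, with the lid shut (y of offcut_center in the frame of bin between 0.1 and 0.145 m and x of offcut_center in the frame of bin between -0.08 and 0.08 m and z of offcut_center in the frame of bin between 0.12 and 0.17 m and contact force between the fingers and offcut below 0.1 N and linear speed of offcut below 0.03 m/s and value of joint lid below 0.1 rad), for 0.3 s.
2. the pedal is pressed right down (above 0.32 rad) by the fingers in front of the bin and held for 0.3 s (value of joint pedal above 0.32 rad and contact force between the fingers and bin above 2 N and x of the grasp point in the frame of bin below -0.1 m), for 0.3 s.
At the end, for the whole second after the job is handed in: The offcut lies at rest inside the bin, its centre less than 100 mm above the bench and within the bin's walls; the lid is shut (below 0.04 rad) and the pedal is fully up (below 0.02 rad) (x of offcut_center in the frame of bin between -0.085 and 0.085 m and y of offcut_center in the frame of bin between -0.085 and 0.085 m and z of offcut_center in the frame of bin between 0 and 0.1 m and value of joint lid below 0.04 rad and value of joint pedal below 0.02 rad and linear speed of offcut below 0.05 m/s); the robot touches nothing.
It fails at once if the robot loads the bin, its pedal or lid with more than 30 N (contact force between any of the fingers, the arm and bin above 30 N).
It fails at once if the lid drops: it falls faster than 2.5 rad/s (velocity of joint lid below -2.5 rad/s).
It fails at once if another thing on the bench is shifted by more than 40 mm (distance of any of block, dowel, glue, tape, hammer, driver, mug from where it was at the start of the episode above 0.04 m).
It also fails if it takes over 72 s, if anything falls off the work surface, if the arm or the gripper's body presses on something with over 40 N, if the wrist force passes 120 N, or if a joint passes its speed limit or range.

## Robot

A 6-joint arm with a two-finger parallel gripper is mounted at the origin on the work surface. World frame = base frame: x ahead of the robot, y to its left, z up, the work surface at z = 0. Lengths are in m, angles in rad, forces in N, time in s.
With the tool pointing down it reaches from about 0.3 to 0.75 m from the base axis. Payload 8.5 kg.
Tool frame: the origin (TCP) lies at the very end of the fingers, on their centre line; the grasp point (between the pads) lies 19 mm behind it; z points along the fingers, y is the line along which they close (so a half turn about z gives the same grasp; the last joint's range is limited). The gripper opens to 85 mm and grips with 20 to 120 N. Pads are 22 mm wide; open, the fingers measure 114 mm over their backs; the gripper's body (76 mm by 85 mm) begins 54 mm behind the grasp point. The pads swing forward as they close: fully open they stand 13 mm farther back than shut.
Start: joints at [-0.215, 0.381, 1.297, -0, 1.464, -0.215], TCP at [0.55, 0, 0.231] pointing down, gripper open.
Joint ranges: [-3.11, 3.11], [-0.89, 2.33], [0.22, 2.48], [-1.42, 4.56], [0.17, 2.85], [-2.88, 2.88]. Speed limits (rad/s): [2.39, 2.39, 3.14, 3.14, 3.14, 3.14].

## Interface

Orientations are given as a unit quaternion [w, x, y, z].
In Python, from bench import ctrl, vision gives the robot as it stands. The module is installed in compiled form; this text tells all that it offers.
- The arm moves only by the tool send_rows, never from a script. Its argument "steps" is a list of rows, each an object with "xyz": the shift along the tool's x, y, z normalised to -1 to 1, where 1 is 4 cm, a list of three; "twist": the turn, a rotation vector about the tool's x, y, z normalised to -1 to 1, where 1 is 0.15 rad, a list of three; "fingers": the opening, from 0 (shut) to 1 (fully open). A call has 1 to 10 rows; each row shifts and turns the commanded pose from where the row before left it, along the tool's axes as they then stand; what a row does not reach is not made up. A row lasts 1/10 s, in which the tool goes at most 50 mm and 8.59 degrees, less where a joint would pass 70% of its speed; a pose out of reach is approached as far as the arm can. A call with a number of a shift or a turn outside -1 to 1 is refused whole. A call with a gripper value outside its range is refused whole. The fingers move at their own pace and stop on an object; "newtons" is the grip in N (left out, the last holds). Time passes only in rows, so rows that do not move let the fingers close. It gives the time, the measured TCP pose, the force, the opening and the grip force at its end, in the units of the state.
- ctrl.get_obs(): the state, without advancing time (a new reading comes with each control period).
- vision.get_image(name): name is "scene" or "side" or "wrist"; returns the picture (420x560x3 uint8, red, green, blue); there is no depth.
- vision.camera_params(name): a dict with "camera_matrix" (3x3 intrinsics, pixels), "xyz" and "orientation" of the camera in the world. Camera axes: x right, y down, z forward; pixel columns grow to the right and rows downward; lengths in m; the calibration is good to about 2 mm. A picture is of the moment at which its call begins: read the wrist's pose just before it. camera_params takes no time and is no camera call; for the wrist camera it gives the pose at the moment of the call.
- ctrl.close_job(): hands the job in; it is judged then, once.
The state is a dict: "time": time; "joint_pos": joint angles; "qd": joint speeds; "joint_torque": joint torques, N m; "position": TCP position; "tcp_rot": TCP orientation; "wrist_force": force on the tool from outside, world axes, zero at the start; "torque": the same for the moment, N m; "width": finger opening in m; "grip_force": force on a finger pad.
Only numpy, scipy, OpenCV 4.12 (cv2) and the standard library are available. Lean on these libraries where they do the work, as an engineer would, in place of code of your own. Each camera call takes 0.05 s, during which the arm holds its last target. There are 200 camera calls.

## Working session

There is one attempt and no reset: what is moved stays moved. The work goes in short steps, Python scripts to look and compute and a tool call to move; the robot and the scene stay as the last step left them, time stands still between calls to the robot, and variables do not carry over. Pictures are saved under pics/ and viewed, at most 10 in all, crops included, and the job is handed in when it is done.

Besides the shell and the picture viewer there is one more tool, called after "Emit:" as name(argument=value, ...), one argument or row to a line, values as JSON. send_rows: Moves the arm, as the interface text tells. Its arguments: {"type":"object","properties":{"steps":{"type":"array"},"newtons":{"type":"number"}},"required":["steps"]}

```bash
mkdir -p pics; cat > h.py <<'E'
import numpy as np,cv2
from scipy.spatial.transform import Rotation as R
from bench import ctrl,vision
def rot(q): return R.from_quat([q[1],q[2],q[3],q[0]])
def ray(p,uv,z):
    K=np.array(p["camera_matrix"]);d=rot(p["orientation"]).apply(np.linalg.inv(K)@[uv[0],uv[1],1.]);o=np.array(p["xyz"])
    return o+d*(z-o[2])/d[2]
def proj(p,X):
    K=np.array(p["camera_matrix"]);c=rot(p["orientation"]).inv().apply(np.array(X)-p["xyz"]);u=(K@c.T).T
    return u[...,:2]/u[...,2:]
def save(n,f):
    im=vision.get_image(n);cv2.imwrite(f"pics/{f}.png",im[...,::-1]);return im
E
python3 - <<'E'
from h import *
a=save("scene","scene0");b=save("side","side0")
cv2.imwrite("pics/both0.png",np.hstack([a,b])[...,::-1][:, :])
for n in("scene","side"):print(vision.camera_params(n))
print(ctrl.get_obs())
E
```

```text
{'camera_matrix': array([[407.84566285,   0.        , 274.29240266],
       [  0.        , 407.84566285, 206.00375098],
       [  0.        ,   0.        ,   1.        ]]), 'xyz': array([ 1.3656028 , -0.30942933,  0.75720086]), 'orientation': array([-0.39106568,  0.73316954,  0.48698551, -0.26902634])}
{'camera_matrix': array([[438.37636566,   0.        , 283.65359859],
       [  0.        , 438.37636566, 210.38715488],
       [  0.        ,   0.        ,   1.        ]]), 'xyz': array([-0.05020557, -0.70674975,  0.84077579]), 'orientation': array([-0.4164468 ,  0.85267154, -0.282479  ,  0.14045972])}
{'time': 0.1, 'joint_pos': array([-2.15291060e-01,  3.81118862e-01,  1.29814627e+00,  1.58747175e-05,
        1.46361365e+00, -2.15280165e-01]), 'qd': array([ 1.39008842e-03, -2.35469722e-03, -2.31106238e-03,  4.94854372e-05,
       -1.70726315e-03, -6.21828743e-04]), 'joint_torque': array([ 3.76895419e-03, -4.49219084e+01, -2.31655884e+01, -2.33104493e-04,
        3.63802450e-03,  7.57992581e-06]), 'position': array([5.49740844e-01, 6.34141348e-05, 2.30791818e-01]), 'tcp_rot': array([-5.45615181e-04,  7.07111091e-01,  7.07102179e-01, -3.40434994e-04]), 'wrist_force': array([ 0.88312016, -0.63967825, -0.87220938]), 'torque': array([-0.0071886 ,  0.04363612, -0.01188322]), 'grip_force': 0.0, 'width': 0.08578237345867858}
```

View pics/scene0.png

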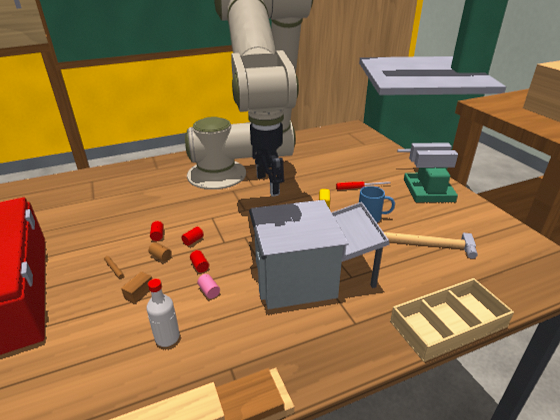

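View pics/side0.png

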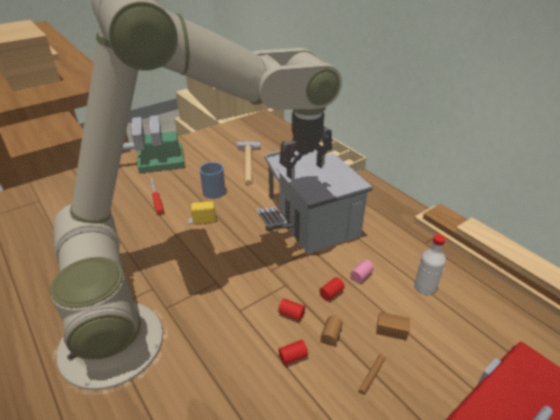

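The brown round piece at scene (160,251) / side (331,329) is the candidate. The other shapes near it are the block at (137,287), the thin dowel at (114,267), and the red and pink look-alikes at (157,231), (193,236), (200,261) and (209,286). I'll confirm in an enlarged crop, with the bin included for its corners.

```bash
python3 - <<'E'
from h import *
a=cv2.imread("pics/scene0.png");b=cv2.imread("pics/side0.png")
c1=cv2.resize(a[190:310,90:250],(400,300),interpolation=2)   #2.5x
c2=cv2.resize(b[290:400,260:420][:120],(400,275),interpolation=2) #2.5
c3=cv2.resize(a[190:310,240:400],(400,300),interpolation=2)
c4=cv2.resize(b[140:260,245:405],(400,300),interpolation=2)
c2=cv2.copyMakeBorder(c2,0,25,0,0,0)
cv2.imwrite("pics/crop1.png",np.vstack([np.hstack([c1,c2]),np.hstack([c3,c4])]))
for n,im in(("scene",a),("side",b)):
    p=vision.camera_params(n)
    h=cv2.cvtColor(im,40)
    (x0,y0)=(160,251) if n=="scene" else (331,329)
    w=im[y0-22:y0+22,x0-22:x0+22]; print(n,h[y0,x0],h[y0+20,x0+20],ray(p,(x0,y0),.019))
E
```

```text
scene [ 14 175 182] [ 15 151 203] [ 0.40885599 -0.27692439  0.019     ]
side [ 15 135 166] [ 16 124 142] [ 0.40957847 -0.27678218  0.019     ]
```

View pics/crop1.png

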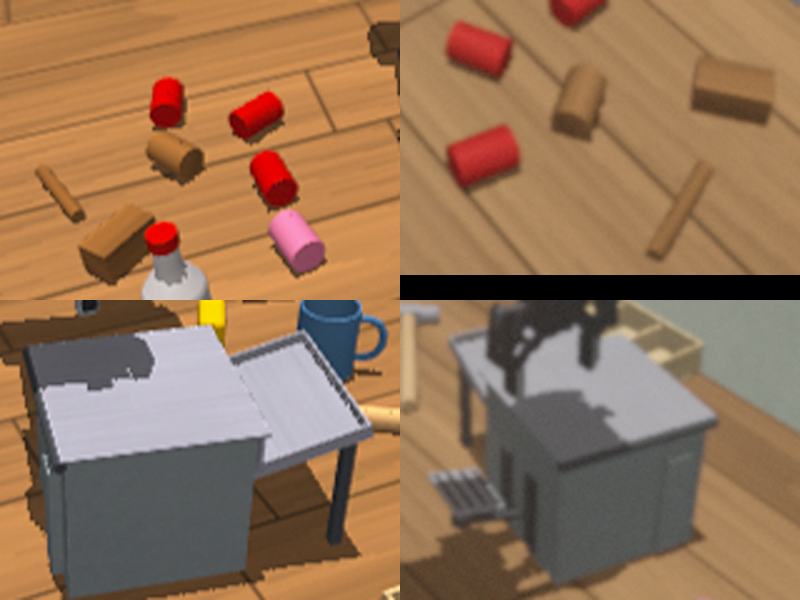

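The crop confirms it: the plain brown round piece at crop (175,155) is short and thick. The block is square, the dowel is thin and the others are red or pink. In the lower half the lid corners show clearly, and the pedal is at lower left, on the robot's side.

```bash
python3 - <<'E'
from h import *
s=vision.camera_params("scene");d=vision.camera_params("side")
S=lambda x,y,z:ray(s,(240+x/2.5,190+(y-300)/2.5),z)
D=lambda x,y,z:ray(d,(245+(x-400)/2.5,140+(y-300)/2.5),z)
q=np.array([S(25,347,.178),S(210,326,.178),S(270,436,.178),S(60,468,.176)]);print(q.round(4));
print("edges",[ (np.round(np.linalg.norm(q[i]-q[(i+1)%4]),3),np.round(np.arctan2(*(q[(i+1)%4]-q[i])[1::-1]),3)) for i in range(4)])
print("side lid",D(563,460,.178),D(715,418,.178),"base",D(557,583,0),D(692,535,0))
print("scene base",S(70,597,0),S(245,570,0))
for z in(.07,.09):print("pedal",D(468,493,z), D(430,474,z),D(457,510,z),D(508,508,z))
print("chute outer corners",S(302,332,.16),S(372,432,.16))
A=lambda x,y,z:ray(s,(90+x/2.5,190+y/2.5),z);B=lambda x,y,z:ray(d,(260+(x-400)/2.5,290+y/2.5),z)
print("offcut", A(150,143,.03),A(192,165,.019), B(588,68,.03),B(573,122,.019))
for im,n,p,box in((cv2.imread("pics/scene0.png"),"scene",s,(146,236,32,32)),):
  pass
E
```

```text
[[ 0.5353 -0.0431  0.178 ]
 [ 0.5757  0.1491  0.178 ]
 [ 0.7601  0.1111  0.178 ]
 [ 0.7241 -0.0779  0.176 ]]
edges [(np.float64(0.196), np.float64(1.364)), (np.float64(0.188), np.float64(-0.203)), (np.float64(0.192), np.float64(-1.759)), (np.float64(0.192), np.float64(2.959))]
side lid [ 0.53185891 -0.04414864  0.178     ] [ 0.70844744 -0.08277581  0.178     ] base [ 0.53823005 -0.03753427  0.        ] [ 0.71679491 -0.06856642  0.        ]
scene base [ 0.71349928 -0.06849927  0.        ] [7.49316362e-01 1.06273204e-01 1.11022302e-16]
pedal [0.501605   0.07970505 0.07      ] [0.48681344 0.1339801  0.07      ] [0.47444323 0.06257574 0.07      ] [0.52171962 0.03191909 0.07      ]
pedal [0.48728668 0.05929821 0.09      ] [0.47287894 0.11216494 0.09      ] [0.4608297  0.04261338 0.09      ] [0.50687937 0.0127522  0.09      ]
chute outer corners [0.60116122 0.24785575 0.16      ] [0.77372545 0.21420121 0.16      ]
offcut [ 0.39475365 -0.30081097  0.03      ] [ 0.438573   -0.26296451  0.019     ] [ 0.43301942 -0.26372647  0.03      ] [ 0.38882526 -0.29412152  0.019     ]
```

Emit:
send_rows(
  steps=[
    {"xyz":[-0.8,-0.4,0.1],"twist":[0,0,0],"fingers":0.68},
    {"xyz":[-0.8,-0.4,0.3],"twist":[0,0,0],"fingers":0.68},
    {"xyz":[-0.9,-0.45,0.3],"twist":[0,0,0],"fingers":0.68},
    {"xyz":[-0.9,-0.45,0.3],"twist":[0,0,0],"fingers":0.68},
    {"xyz":[-0.9,-0.45,0.3],"twist":[0,0,0],"fingers":0.68},
    {"xyz":[-0.9,-0.45,0.3],"twist":[0,0,0],"fingers":0.68},
    {"xyz":[-0.9,-0.45,0.3],"twist":[0,0,0],"fingers":0.68},
    {"xyz":[-0.8,-0.45,0.3],"twist":[0,0,0],"fingers":0.68},
  ],
)

```text
time: 0.9
position: [0.4089, -0.2775, 0.1427]
tcp_rot: [-0.0, 0.707, 0.707, -0.0]
wrist_force: [0.2, -0.3, -0.3]
width: 0.058
grip_force: 0.0
```

Emit:
send_rows(
  steps=[
    {"xyz":[0,0,0],"twist":[0,0,1],"fingers":0.68},
    {"xyz":[0,0,0],"twist":[0,0,1],"fingers":0.68},
    {"xyz":[0,0,0],"twist":[0,0,1],"fingers":0.68},
    {"xyz":[0,0,0],"twist":[0,0,1],"fingers":0.68},
    {"xyz":[0,0,0],"twist":[0,0,1],"fingers":0.68},
    {"xyz":[0,0,0],"twist":[0,0,0.9],"fingers":0.68},
    {"xyz":[0,0,0],"twist":[0,0,0],"fingers":0.68},
    {"xyz":[0,0,0],"twist":[0,0,0],"fingers":0.68},
  ],
)

```text
time: 1.7
position: [0.4099, -0.2759, 0.1432]
tcp_rot: [-0.0, 0.941, 0.338, -0.0]
wrist_force: [0.9, 0.2, 0.5]
width: 0.0581
grip_force: 0.0
```

```bash
python3 - <<'E'
from h import *
o=ctrl.get_obs();p=vision.camera_params("wrist");im=save("wrist","w1")
x=rot(o["tcp_rot"]).as_matrix()[:,0];print(o["time"],o["position"],"yaw",np.arctan2(x[1],x[0]),o["width"],o["joint_pos"].round(2))
print(proj(p,np.array([[.409,-.277,.019],o["position"]])))
np.save("w1.npy",p,allow_pickle=True)
E
```

```text
1.7 [ 0.40990409 -0.27592719  0.14316407] yaw 0.6893531361531502 0.05808951650047323 [-0.83  0.37  1.59  0.    1.18  0.05]
[[283.31466992 202.17520056]
 [283.62175223 274.60343046]]
```

View pics/w1.png

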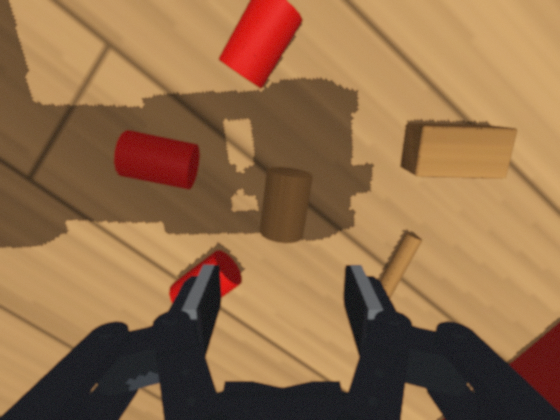

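The wrist view shows the brown offcut at about (286,205), within 3 px of the prediction and leaning about 5° clockwise. The finger lanes are clear of the red pieces at (157,160) and (205,280).

Emit:
send_rows(
  steps=[
    {"xyz":[0,0,0.6],"twist":[0,0,0.5],"fingers":0.68},
    {"xyz":[0,0,0.8],"twist":[0,0,0],"fingers":0.68},
    {"xyz":[0,0,0.8],"twist":[0,0,0],"fingers":0.68},
    {"xyz":[0,0,0.6],"twist":[0,0,0],"fingers":0.68},
    {"xyz":[0,0,0.35],"twist":[0,0,0],"fingers":0.68},
    {"xyz":[0,0,0.1],"twist":[0,0,0],"fingers":0.68},
    {"xyz":[0,0,0],"twist":[0,0,0],"fingers":0.68},
  ],
)

```text
time: 2.45
position: [0.4099, -0.276, 0.0132]
tcp_rot: [-0.0, 0.954, 0.301, -0.0]
wrist_force: [0.1, 0.2, -0.5]
width: 0.0581
grip_force: 0.0
```

Emit:
send_rows(
  steps=[
    {"xyz":[0,0,0],"twist":[0,0,0],"fingers":0.2},
    {"xyz":[0,0,0],"twist":[0,0,0],"fingers":0.2},
    {"xyz":[0,0,0],"twist":[0,0,0],"fingers":0.2},
    {"xyz":[0,0,0],"twist":[0,0,0],"fingers":0.2},
    {"xyz":[0,0,0],"twist":[0,0,0],"fingers":0.2},
    {"xyz":[0,0,0],"twist":[0,0,0],"fingers":0.2},
  ],
  newtons=30,
)

```text
time: 3.05
position: [0.4104, -0.2764, 0.0143]
tcp_rot: [0.001, 0.954, 0.301, 0.0]
wrist_force: [-0.8, 0.9, 6.9]
width: 0.0368
grip_force: 29.7
```

Emit:
send_rows(
  steps=[
    {"xyz":[0,0,-0.5],"twist":[0,0,0],"fingers":0.2},
    {"xyz":[0,0,-0.9],"twist":[0,0,0.5],"fingers":0.2},
    {"xyz":[0,0,-0.9],"twist":[0,0,0.8],"fingers":0.2},
    {"xyz":[0,0,-0.9],"twist":[0,0,0.8],"fingers":0.2},
    {"xyz":[0,0,-0.9],"twist":[0,0,0.8],"fingers":0.2},
    {"xyz":[0,0,-0.9],"twist":[0,0,0.8],"fingers":0.2},
    {"xyz":[0,0,-0.9],"twist":[0,0,0.8],"fingers":0.2},
    {"xyz":[0,0,0],"twist":[0,0,0.8],"fingers":0.2},
    {"xyz":[0,0,0],"twist":[0,0,0],"fingers":0.2},
    {"xyz":[0,0,0],"twist":[0,0,0],"fingers":0.2},
  ],
)

```text
time: 4.05
position: [0.4096, -0.2757, 0.2488]
tcp_rot: [-0.0, 0.996, -0.09, -0.0]
wrist_force: [-0.6, -0.2, -0.5]
width: 0.0368
grip_force: 30.2
```

```bash
cat >> h.py <<'E'
def togo(target):
    o=ctrl.get_obs();M=rot(o["tcp_rot"]).as_matrix()
    print(o["time"],o["position"].round(4),"yaw",np.arctan2(M[1,0],M[0,0]).round(3),"w",o["width"],o["grip_force"],o["joint_pos"].round(2),"units",(M.T@(np.array(target)-o["position"])/.04).round(2))
E
python3 -c "
from h import *
togo([.672,.176,.25])
save('side','side1')"
```

```text
4.05 [ 0.4096 -0.2757  0.2488] yaw -0.181 w 0.0367916994628075 30.244463682174683 [-0.83  0.27  1.41 -0.    1.46  0.92] units [  4.42 -12.29  -0.02]
```

Emit:
send_rows(
  steps=[
    {"xyz":[0.2,-0.5,0],"twist":[0,0,0],"fingers":0.2},
    {"xyz":[0.32,-0.9,0],"twist":[0,0,0],"fingers":0.2},
    {"xyz":[0.32,-0.9,0],"twist":[0,0,0],"fingers":0.2},
    {"xyz":[0.32,-0.9,0],"twist":[0,0,0],"fingers":0.2},
    {"xyz":[0.32,-0.9,0],"twist":[0,0,0],"fingers":0.2},
    {"xyz":[0.32,-0.9,0],"twist":[0,0,0],"fingers":0.2},
    {"xyz":[0.32,-0.9,0],"twist":[0,0,0],"fingers":0.2},
    {"xyz":[0.32,-0.9,0],"twist":[0,0,0],"fingers":0.2},
    {"xyz":[0.32,-0.9,0],"twist":[0,0,0],"fingers":0.2},
    {"xyz":[0.32,-0.9,0],"twist":[0,0,0],"fingers":0.2},
  ],
)

```text
time: 5.1
position: [0.5945, 0.0412, 0.2484]
tcp_rot: [-0.0, 0.996, -0.091, -0.001]
wrist_force: [1.0, -0.4, -0.3]
width: 0.0369
grip_force: 30.3
```

Emit:
send_rows(
  steps=[
    {"xyz":[0.32,-0.9,0],"twist":[0,0,0],"fingers":0.2},
    {"xyz":[0.32,-0.9,0],"twist":[0,0,0],"fingers":0.2},
    {"xyz":[0.32,-0.9,0],"twist":[0,0,0],"fingers":0.2},
    {"xyz":[0.32,-0.9,0],"twist":[0,0,0],"fingers":0.2},
    {"xyz":[0,0,0],"twist":[0,0,0],"fingers":0.2},
    {"xyz":[0,0,0],"twist":[0,0,0],"fingers":0.2},
  ],
)

```text
time: 5.7
position: [0.6707, 0.1722, 0.2478]
tcp_rot: [0.0, 0.996, -0.091, -0.001]
wrist_force: [0.9, -0.1, -0.3]
width: 0.0369
grip_force: 30.3
```

```bash
python3 -c "
from h import *
togo([.672,.176,.155])
p=vision.camera_params('wrist')
c=np.array([.645,.034,0]);B=np.array([[.982,-.189,0],[.189,.982,0],[0,0,1]]).T
pts=np.array([[0,100,175],[-85,205,161],[85,205,161],[0,145,133],[-85,100,135],[85,100,135],[90,100,178],[-90,100,178]])/1000
uv=proj(p,c+pts@B.T).round(0);print(uv)
im=save('wrist','w2')
a=save('scene','scene2')
q=vision.camera_params('scene');print(proj(q,c+pts@B.T).round(0))
im=im.copy()
for u in uv: cv2.circle(im,(int(u[0]),int(u[1])),3,(255,0,0),1)
A=a.copy()
for u in proj(q,c+pts@B.T): cv2.circle(A,(int(u[0]),int(u[1])),2,(255,0,0),1)
A=cv2.resize(A[150:330,220:420],(600,540)) 
out=np.zeros((540,800,3),np.uint8)
out[:270,:400]=cv2.resize(im,(400,270));out[270:,:400]=0
out=np.hstack([cv2.resize(im,(400,300)),cv2.resize(A,(400,300))])
cv2.imwrite('pics/m2.png',out[...,::-1])
"
```

```text
5.7 [0.6707 0.1722 0.2478] yaw -0.182 w 0.03690450024614519 30.336856842041016 [ 0.08  0.64  0.79 -0.    1.71  1.83] units [ 0.02 -0.1   2.32]
[[341. 220.]
 [202. 311.]
 [184.  89.]
 [277. 202.]
 [327. 294.]
 [339.  92.]
 [351.  81.]
 [334. 331.]]
[[335. 221.]
 [362. 202.]
 [389. 240.]
 [351. 232.]
 [324. 215.]
 [345. 255.]
 [348. 242.]
 [324. 200.]]
```

View pics/m2.png

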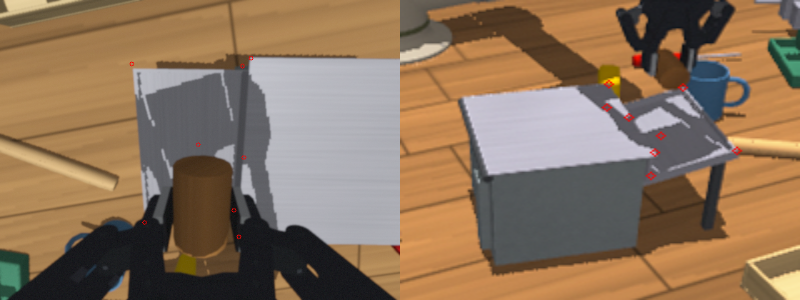

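The overlay shows the estimated bin frame fits: the chute corners match to within a few px and the held offcut is over the chute, square with it. I'll lower it now.

Emit:
send_rows(
  steps=[
    {"xyz":[0,-0.3,0.4],"twist":[0,0,0],"fingers":0.2},
    {"xyz":[0,0,0.6],"twist":[0,0,0],"fingers":0.2},
    {"xyz":[0,0,0.6],"twist":[0,0,0],"fingers":0.2},
    {"xyz":[0,0,0.3],"twist":[0,0,0],"fingers":0.2},
    {"xyz":[0,0,0.2],"twist":[0,0,0],"fingers":0.2},
    {"xyz":[0,0,0.1],"twist":[0,0,0],"fingers":0.2},
    {"xyz":[0,0,0],"twist":[0,0,0],"fingers":0.2},
    {"xyz":[0,0,0],"twist":[0,0,0],"fingers":0.2},
  ],
)

```text
time: 6.6
position: [0.6733, 0.1836, 0.1623]
tcp_rot: [-0.0, 0.996, -0.092, 0.001]
wrist_force: [-0.1, 0.5, -0.8]
width: 0.0369
grip_force: 30.3
```

Emit:
send_rows(
  steps=[
    {"xyz":[0,0,0.1],"twist":[0,0,0],"fingers":0.2},
    {"xyz":[0,0,0.1],"twist":[0,0,0],"fingers":0.2},
    {"xyz":[0,0,0],"twist":[0,0,0],"fingers":0.2},
  ],
)

```text
time: 6.9
position: [0.6727, 0.1836, 0.1526]
tcp_rot: [0.0, 0.996, -0.092, -0.001]
wrist_force: [-0.1, 0.1, -0.8]
width: 0.0367
grip_force: 30.3
```

Emit:
send_rows(
  steps=[
    {"xyz":[0,0,0.05],"twist":[0,0,0],"fingers":0.2},
    {"xyz":[0,0,0],"twist":[0,0,0],"fingers":0.2},
    {"xyz":[0,0,0],"twist":[0,0,0],"fingers":0.6},
    {"xyz":[0,0,0],"twist":[0,0,0],"fingers":0.6},
    {"xyz":[0,0,0],"twist":[0,0,0],"fingers":0.6},
    {"xyz":[0,0,0],"twist":[0,0,0],"fingers":0.6},
    {"xyz":[0,0,-0.15],"twist":[0,0,0],"fingers":0.6},
    {"xyz":[0,0,-0.25],"twist":[0,0,0],"fingers":0.6},
    {"xyz":[0,0,-0.4],"twist":[0,0,0],"fingers":0.6},
  ],
)

```text
time: 7.8
position: [0.6728, 0.1836, 0.1838]
tcp_rot: [0.0, 0.996, -0.092, -0.0]
wrist_force: [0.2, -0.1, -0.3]
width: 0.0513
grip_force: 0.0
```

Emit:
send_rows(
  steps=[
    {"xyz":[0,0,-0.5],"twist":[0,0,0],"fingers":0.6},
    {"xyz":[0,0,-0.8],"twist":[0,0,0],"fingers":0.6},
    {"xyz":[0,0,-0.8],"twist":[0,0,0],"fingers":0.6},
    {"xyz":[0,0,0],"twist":[0,0,0],"fingers":0.6},
    {"xyz":[0,0,0],"twist":[0,0,0],"fingers":0.6},
  ],
)

```text
time: 8.3
position: [0.6731, 0.1837, 0.2685]
tcp_rot: [-0.0, 0.996, -0.092, 0.001]
wrist_force: [-0.7, 0.4, -0.5]
width: 0.0512
grip_force: 0.0
```

```bash
python3 -c "
from h import *
togo([.485,.065,.27])
im=save('wrist','w3');a=save('scene','scene3')
A=a[150:330,220:420]
cv2.imwrite('pics/m3.png',np.hstack([cv2.resize(im,(400,300)),cv2.resize(A,(400,300))])[...,::-1])
p=vision.camera_params('wrist')
c=np.array([.645,.034,0]);B=np.array([[.982,-.189,0],[.189,.982,0],[0,0,1]]).T
print(proj(p,c+B@np.array([0,.119,.145]))*400/560)
"
```

```text
8.3 [0.6731 0.1837 0.2685] yaw -0.184 w 0.05116715152382645 0.0 [0.1  0.65 0.73 0.   1.76 1.85] units [-4.08  3.78 -0.05]
[229.8445655 142.6441788]
```

View pics/m3.png

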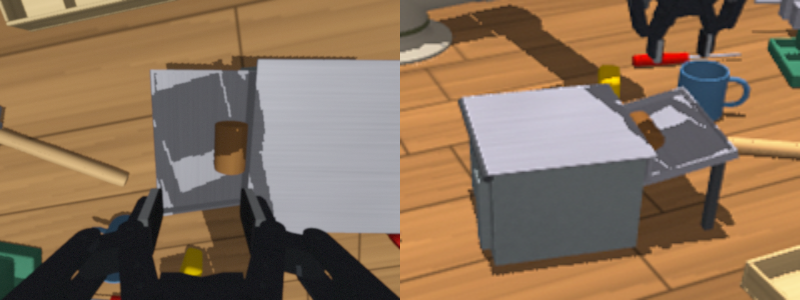

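The offcut rests against the flap at wrist (230,148), as predicted, and the lid is shut. Next I'll go above the pedal with the fingers shut.

Emit:
send_rows(
  steps=[
    {"xyz":[-0.35,0.33,0],"twist":[0,0,0],"fingers":0.3},
    {"xyz":[-0.71,0.63,0],"twist":[0,0,0],"fingers":0},
    {"xyz":[-0.71,0.63,0],"twist":[0,0,0],"fingers":0},
    {"xyz":[-0.71,0.63,0],"twist":[0,0,0],"fingers":0},
    {"xyz":[-0.71,0.63,0],"twist":[0,0,0],"fingers":0},
    {"xyz":[-0.71,0.63,0],"twist":[0,0,0],"fingers":0},
    {"xyz":[-0.36,0.3,0],"twist":[0,0,0],"fingers":0},
    {"xyz":[0,0,0],"twist":[0,0,0],"fingers":0},
    {"xyz":[0,0,0],"twist":[0,0,0],"fingers":0},
  ],
  newtons=20,
)

```text
time: 9.3
position: [0.478, 0.0662, 0.267]
tcp_rot: [-0.0, 0.996, -0.092, -0.0]
wrist_force: [0.6, -0.7, -0.5]
width: 0.0001
grip_force: 0.0
```

```bash
python3 -c "
from h import *
togo([.478,.066,.125])
o=ctrl.get_obs();print(o['wrist_force'])
p=vision.camera_params('wrist')
print(proj(p,np.array([[.485,.065,.08],[.478,.066,.08],o['position']])))
save('wrist','w4')
"
```

```text
9.3 [0.478  0.0662 0.267 ] yaw -0.185 w 0.00010994869052811891 0.0 [-0.11  0.24  1.41  0.    1.5   1.65] units [0.   0.01 3.55]
[ 0.55875533 -0.66502143 -0.48943694]
[[282.00871191 175.29602319]
 [282.30136454 182.08176838]
 [282.43039848 273.62211377]]
```

View pics/w4.png

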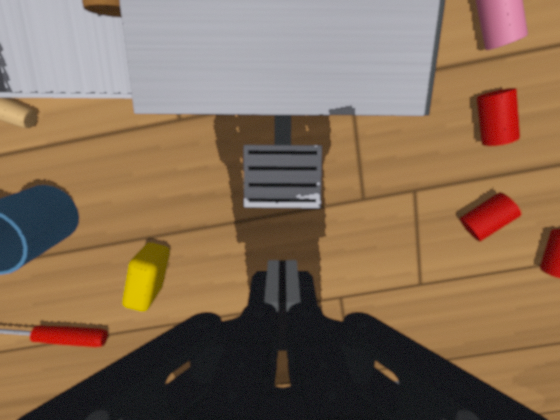

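The pedal plate is centred at (283,176), against a prediction of (282,175), so the tool is lined up with it. I'll descend to just above the highest it could be.

Emit:
send_rows(
  steps=[
    {"xyz":[0,0,0.5],"twist":[0,0,0],"fingers":0},
    {"xyz":[0,0,0.8],"twist":[0,0,0],"fingers":0},
    {"xyz":[0,0,0.8],"twist":[0,0,0],"fingers":0},
    {"xyz":[0,0,0.8],"twist":[0,0,0],"fingers":0},
    {"xyz":[0,0,0.5],"twist":[0,0,0],"fingers":0},
    {"xyz":[0,0,0.25],"twist":[0,0,0],"fingers":0},
    {"xyz":[0,0,0.1],"twist":[0,0,0],"fingers":0},
    {"xyz":[0,0,0],"twist":[0,0,0],"fingers":0},
    {"xyz":[0,0,0],"twist":[0,0,0],"fingers":0},
  ],
)

```text
time: 10.25
position: [0.4784, 0.0662, 0.1181]
tcp_rot: [0.0, 0.996, -0.092, 0.001]
wrist_force: [0.5, 0.1, -0.4]
width: 0.0001
grip_force: 0.0
```

Emit:
send_rows(
  steps=[
    {"xyz":[0,0,0.05],"twist":[0,0,0],"fingers":0},
    {"xyz":[0,0,0.05],"twist":[0,0,0],"fingers":0},
    {"xyz":[0,0,0.05],"twist":[0,0,0],"fingers":0},
    {"xyz":[0,0,0.05],"twist":[0,0,0],"fingers":0},
    {"xyz":[0,0,0],"twist":[0,0,0],"fingers":0},
  ],
)

```text
time: 10.75
position: [0.4777, 0.0662, 0.1091]
tcp_rot: [-0.0, 0.996, -0.092, -0.0]
wrist_force: [0.2, 0.3, -0.4]
width: 0.0003
grip_force: 0.0
```

Emit:
send_rows(
  steps=[
    {"xyz":[0,0,0.05],"twist":[0,0,0],"fingers":0},
    {"xyz":[0,0,0.05],"twist":[0,0,0],"fingers":0},
    {"xyz":[0,0,0.05],"twist":[0,0,0],"fingers":0},
    {"xyz":[0,0,0],"twist":[0,0,0],"fingers":0},
  ],
)

```text
time: 11.15
position: [0.4777, 0.0662, 0.103]
tcp_rot: [0.0, 0.996, -0.092, -0.0]
wrist_force: [-0.2, 0.9, 1.0]
width: 0.0001
grip_force: 0.0
```

Emit:
send_rows(
  steps=[
    {"xyz":[0,0,0.05],"twist":[0,0,0],"fingers":0},
    {"xyz":[0,0,0.05],"twist":[0,0,0],"fingers":0},
    {"xyz":[0,0,0],"twist":[0,0,0],"fingers":0},
  ],
)

```text
time: 11.45
position: [0.4777, 0.0662, 0.0991]
tcp_rot: [-0.0, 0.996, -0.092, -0.0]
wrist_force: [0.6, -0.4, 0.1]
width: 0.0002
grip_force: 0.0
```

Emit:
send_rows(
  steps=[
    {"xyz":[0,0,0.05],"twist":[0,0,0],"fingers":0},
    {"xyz":[0,0,0.05],"twist":[0,0,0],"fingers":0},
    {"xyz":[0,0,0],"twist":[0,0,0],"fingers":0},
  ],
)

```text
time: 11.75
position: [0.4773, 0.0663, 0.0957]
tcp_rot: [-0.0, 0.996, -0.092, -0.0]
wrist_force: [-4.5, 2.0, 9.6]
width: 0.0003
grip_force: 4.0
```

Emit:
send_rows(
  steps=[
    {"xyz":[0,0,0.05],"twist":[0,0,0],"fingers":0},
    {"xyz":[0,0,0.05],"twist":[0,0,0],"fingers":0},
    {"xyz":[0,0,0],"twist":[0,0,0],"fingers":0},
  ],
)

```text
time: 12.05
position: [0.4771, 0.0664, 0.0916]
tcp_rot: [-0.0, 0.996, -0.092, -0.001]
wrist_force: [-5.2, 0.9, 6.8]
width: -0.0
grip_force: 3.2
```

Emit:
send_rows(
  steps=[
    {"xyz":[0,0,0.05],"twist":[0,0,0],"fingers":0},
    {"xyz":[0,0,0.05],"twist":[0,0,0],"fingers":0},
    {"xyz":[0,0,0],"twist":[0,0,0],"fingers":0},
  ],
)

```text
time: 12.35
position: [0.4769, 0.0665, 0.0876]
tcp_rot: [-0.0, 0.996, -0.092, -0.001]
wrist_force: [-4.7, 2.4, 10.4]
width: 0.0001
grip_force: 5.0
```

Emit:
send_rows(
  steps=[
    {"xyz":[0,0,0.05],"twist":[0,0,0],"fingers":0},
    {"xyz":[0,0,0.05],"twist":[0,0,0],"fingers":0},
    {"xyz":[0,0,0],"twist":[0,0,0],"fingers":0},
  ],
)

```text
time: 12.65
position: [0.4766, 0.0665, 0.0836]
tcp_rot: [-0.0, 0.996, -0.092, -0.001]
wrist_force: [-6.3, 1.6, 10.1]
width: -0.0002
grip_force: 5.2
```

Emit:
send_rows(
  steps=[
    {"xyz":[0,0,0.05],"twist":[0,0,0],"fingers":0},
    {"xyz":[0,0,0.05],"twist":[0,0,0],"fingers":0},
    {"xyz":[0,0,0],"twist":[0,0,0],"fingers":0},
  ],
)

```text
time: 12.95
position: [0.4762, 0.0666, 0.0796]
tcp_rot: [-0.0, 0.996, -0.092, -0.002]
wrist_force: [-8.5, 1.5, 13.1]
width: -0.0001
grip_force: 6.6
```

Emit:
send_rows(
  steps=[
    {"xyz":[0,0,0.05],"twist":[0,0,0],"fingers":0},
    {"xyz":[0,0,0.05],"twist":[0,0,0],"fingers":0},
    {"xyz":[0,0,0],"twist":[0,0,0],"fingers":0},
  ],
)

```text
time: 13.25
position: [0.4758, 0.0667, 0.0756]
tcp_rot: [-0.0, 0.996, -0.092, -0.002]
wrist_force: [-10.1, 2.2, 13.0]
width: 0.0
grip_force: 6.9
```

Emit:
send_rows(
  steps=[
    {"xyz":[0,0,0.05],"twist":[0,0,0],"fingers":0},
    {"xyz":[0,0,0.03],"twist":[0,0,0],"fingers":0},
    {"xyz":[0,0,0],"twist":[0,0,0],"fingers":0},
  ],
)

```text
time: 13.55
position: [0.4752, 0.0668, 0.0722]
tcp_rot: [-0.0, 0.996, -0.092, -0.003]
wrist_force: [-12.1, 1.6, 13.3]
width: -0.0
grip_force: 7.3
```

Emit:
send_rows(
  steps=[
    {"xyz":[-0.04,0,0.02],"twist":[0,0,0],"fingers":0},
    {"xyz":[0,0,0],"twist":[0,0,0],"fingers":0},
  ],
)

```text
time: 13.75
position: [0.4749, 0.0669, 0.0718]
tcp_rot: [-0.0, 0.996, -0.092, -0.001]
wrist_force: [-7.8, 1.0, 11.5]
width: -0.0001
grip_force: 6.2
```

Emit:
send_rows(
  steps=[
    {"xyz":[-0.02,0,0.025],"twist":[0,0,0],"fingers":0},
    {"xyz":[0,0,0],"twist":[0,0,0],"fingers":0},
  ],
)

```text
time: 13.95
position: [0.4744, 0.067, 0.0708]
tcp_rot: [-0.0, 0.996, -0.092, -0.001]
wrist_force: [-6.3, 1.1, 10.8]
width: 0.0003
grip_force: 5.8
```

Emit:
send_rows(
  steps=[
    {"xyz":[-0.01,0,0.025],"twist":[0,0,0],"fingers":0},
    {"xyz":[0,0,0],"twist":[0,0,0],"fingers":0},
  ],
)

```text
time: 14.15
position: [0.474, 0.067, 0.0698]
tcp_rot: [-0.0, 0.996, -0.092, -0.001]
wrist_force: [-7.1, 2.2, 10.5]
width: -0.0
grip_force: 5.7
```

Emit:
send_rows(
  steps=[
    {"xyz":[-0.01,0,0.025],"twist":[0,0,0],"fingers":0},
    {"xyz":[0,0,0],"twist":[0,0,0],"fingers":0},
  ],
)

```text
time: 14.35
position: [0.4736, 0.0671, 0.0687]
tcp_rot: [-0.0, 0.996, -0.092, -0.001]
wrist_force: [-7.0, 1.5, 9.8]
width: -0.0001
grip_force: 5.6
```

Emit:
send_rows(
  steps=[
    {"xyz":[-0.01,0,0.025],"twist":[0,0,0],"fingers":0},
    {"xyz":[0,0,0],"twist":[0,0,0],"fingers":0},
  ],
)

```text
time: 14.55
position: [0.4734, 0.0671, 0.0679]
tcp_rot: [-0.0, 0.996, -0.092, -0.001]
wrist_force: [-6.5, 0.8, 12.5]
width: -0.0002
grip_force: 6.7
```

Emit:
send_rows(
  steps=[
    {"xyz":[-0.01,0,0.025],"twist":[0,0,0],"fingers":0},
    {"xyz":[0,0,0],"twist":[0,0,0],"fingers":0},
  ],
)

```text
time: 14.75
position: [0.4733, 0.0672, 0.0674]
tcp_rot: [-0.0, 0.996, -0.092, -0.0]
wrist_force: [-8.5, 0.7, 17.0]
width: -0.0
grip_force: 9.6
```

Emit:
send_rows(
  steps=[
    {"xyz":[0,0,0],"twist":[0,0,0],"fingers":0},
    {"xyz":[0,0,0],"twist":[0,0,0],"fingers":0},
    {"xyz":[0,0,0],"twist":[0,0,0],"fingers":0},
    {"xyz":[0,0,0],"twist":[0,0,0],"fingers":0},
    {"xyz":[0,0,0],"twist":[0,0,0],"fingers":0},
    {"xyz":[0,0,0],"twist":[0,0,0],"fingers":0},
    {"xyz":[0,0,0],"twist":[0,0,0],"fingers":0},
    {"xyz":[0,0,0],"twist":[0,0,0],"fingers":0},
  ],
)

```text
time: 15.55
position: [0.4732, 0.0672, 0.0675]
tcp_rot: [-0.0, 0.996, -0.092, -0.0]
wrist_force: [-7.6, 1.3, 17.5]
width: -0.0001
grip_force: 9.3
```

```bash
python3 -c "
from h import *
a=save('scene','scene5');b=save('side','side5')
cv2.imwrite('pics/m5.png',np.hstack([cv2.resize(a[100:310,200:480],(400,300)),cv2.resize(b[90:300,200:480],(400,300))])[...,::-1])
"
```

```text
(no output)
```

View pics/m5.png

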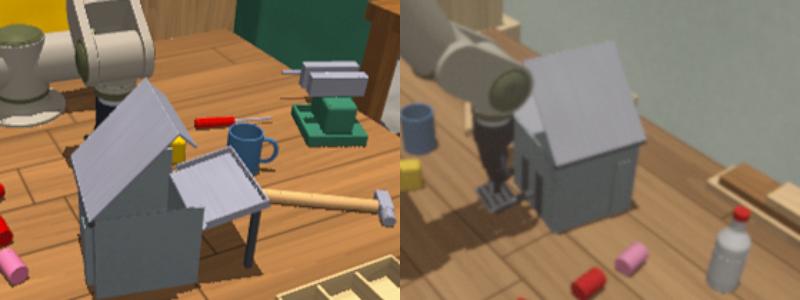

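The lid stands open at about 45° and the chute is empty, so the offcut has rolled in. I'll ease the pedal up at 20 mm/s.

Emit:
send_rows(
  steps=[
    {"xyz":[0,0,-0.03],"twist":[0,0,0],"fingers":0},
    {"xyz":[0,0,-0.05],"twist":[0,0,0],"fingers":0},
    {"xyz":[0,0,-0.05],"twist":[0,0,0],"fingers":0},
    {"xyz":[0,0,-0.05],"twist":[0,0,0],"fingers":0},
    {"xyz":[0,0,-0.05],"twist":[0,0,0],"fingers":0},
    {"xyz":[0,0,-0.05],"twist":[0,0,0],"fingers":0},
    {"xyz":[0,0,-0.05],"twist":[0,0,0],"fingers":0},
    {"xyz":[0,0,-0.05],"twist":[0,0,0],"fingers":0},
  ],
)

```text
time: 16.45
position: [0.4759, 0.0666, 0.0827]
tcp_rot: [0.0, 0.996, -0.092, 0.003]
wrist_force: [4.1, -1.0, 4.3]
width: 0.0001
grip_force: 2.6
```

Emit:
send_rows(
  steps=[
    {"xyz":[0.02,0,-0.05],"twist":[0,0,0],"fingers":0},
    {"xyz":[0.02,0,-0.05],"twist":[0,0,0],"fingers":0},
    {"xyz":[0,0,-0.05],"twist":[0,0,0],"fingers":0},
    {"xyz":[0,0,-0.05],"twist":[0,0,0],"fingers":0},
    {"xyz":[0,0,-0.05],"twist":[0,0,0],"fingers":0},
    {"xyz":[0,0,-0.05],"twist":[0,0,0],"fingers":0},
    {"xyz":[0,0,0],"twist":[0,0,0],"fingers":0},
  ],
)

```text
time: 17.15
position: [0.4756, 0.0666, 0.0939]
tcp_rot: [0.0, 0.996, -0.092, 0.0]
wrist_force: [4.3, -0.8, 5.5]
width: 0.0002
grip_force: 2.9
```

Emit:
send_rows(
  steps=[
    {"xyz":[0,0,-0.05],"twist":[0,0,0],"fingers":0},
    {"xyz":[0,0,-0.05],"twist":[0,0,0],"fingers":0},
    {"xyz":[0,0,-0.05],"twist":[0,0,0],"fingers":0},
    {"xyz":[0,0,-0.05],"twist":[0,0,0],"fingers":0},
    {"xyz":[0,0,-0.05],"twist":[0,0,0],"fingers":0},
    {"xyz":[0,0,0],"twist":[0,0,0],"fingers":0},
  ],
)

```text
time: 17.75
position: [0.4749, 0.0667, 0.1034]
tcp_rot: [-0.0, 0.996, -0.092, -0.001]
wrist_force: [-0.2, 0.1, 0.0]
width: 0.0002
grip_force: 0.0
```

Clear of the pedal. I'll rise away, then check.

Emit:
send_rows(
  steps=[
    {"xyz":[0,0,-0.3],"twist":[0,0,0],"fingers":0},
    {"xyz":[0,0,-0.7],"twist":[0,0,0],"fingers":0},
    {"xyz":[0,0,-0.8],"twist":[0,0,0],"fingers":0},
    {"xyz":[0,0,-0.8],"twist":[0,0,0],"fingers":0},
    {"xyz":[0,0,-0.8],"twist":[0,0,0],"fingers":0},
    {"xyz":[0,0,0],"twist":[0,0,0],"fingers":0},
    {"xyz":[0,0,0],"twist":[0,0,0],"fingers":0},
  ],
)

```text
time: 18.45
position: [0.4751, 0.0667, 0.2393]
tcp_rot: [-0.0, 0.996, -0.092, -0.0]
wrist_force: [0.3, -0.2, -1.3]
width: -0.0
grip_force: 0.0
```

```bash
python3 -c "
from h import *
a=save('scene','scene6');b=save('side','side6')
cv2.imwrite('pics/m6.png',np.hstack([cv2.resize(a[100:310,200:480],(400,300)),cv2.resize(b[90:300,200:480],(400,300))])[...,::-1])
"
```

```text
(no output)
```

View pics/m6.png

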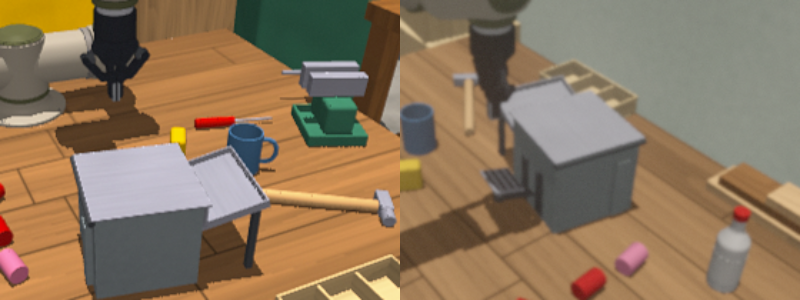

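The lid is shut, the pedal is up, the chute is empty and the arm is clear. Handing the job in.

```bash
python3 -c "
from h import *
print(ctrl.close_job())"
```

```text
the job is handed in; nothing more can be done
None
```

I handed the job in at about 18.5 s: the offcut rolled into the bin (the chute is empty), the lid was eased shut, the pedal is up and the arm touches nothing; the hand-in gave no verdict.

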